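# Seat the pit block and snap the toggle clamp shut

### The job

Get the pit block ready for burnishing: with the fingertips, push the pale block along between the rails of the holding jig until it is fully home against the end stop. Then push the toggle clamp's lever over, past its dead point, so that it snaps into lock with the pad bearing on the block, and take the hand clear. Keep the block flat on the jig the whole time, never lifting it, and leave the other things on the bench where they are.

Things in the scene. Friction and masses are not known exactly. Their poses are not given: they have to be found in the camera images.
- jig: Fixed plywood jig board 260 (x) by 200 (y, -85 to +115) by 18 mm. Origin on its underside at bench level, z up; x runs along the rails to the end stop, away from the robot (yaw within 0.4 rad of world x). Two dark rails (x -60 to +100, tops at z = 26) form a 60 mm channel centred on y = -15. Toggle clamp on the +y side: steel cheeks at x 64 to 96, y 30 to 86, up to z = 78.
- pit_block: Loose pale jacaranda block, 90 (jig x) by 56 by 26 mm high, about 110 g, one round 34 mm pit in its top. Origin at the centre of its underside. Lies flat in the jig's channel, underside at jig z = 18, top at 44, first 30 to 60 mm short of the stop; home, its origin is at jig x = 55. The rails rise only 8 mm, so fingertips just above them can push its near end.
- stop_face (a point): Centre of the end stop's face that the block must meet: jig (100, -15, 31) mm. The stop is a dark wooden bar across the channel, top at jig z = 40.
- clamp_lever (a joint): Lever angle, rad. 0 = open, leaning 0.6 rad from upright to jig +y; grows as its end is pushed over towards jig -y; upright at 0.6, dead point about 0.92, lock stop 1.05 (leaning 0.45 rad to -y). An over-centre spring drives it back to open before the dead point and on to the lock stop beyond it. Pushing near its end takes about 6 N at first, less near the dead point. The pad arm comes down as it closes.
- lever_pivot (a point): Axis of the lever, parallel to jig x: jig (80, 75, 70) mm.
- lever_end (a point): Free end of the lever, 90 mm from the pivot. The lever is a 12 mm steel bar with a black rubber grip 20 mm in diameter over its outer 55 mm; open, it stands at about jig y = 126, z = 144.
- clamp_pad: Rubber clamp pad, 16 mm across, on a spring spindle at the end of the steel clamp arm; origin at the centre of its underside. With the lever open the arm is raised to about jig z = 115 at jig x 72 to 88, between lever and channel; locked, the pad stands at jig (80, -15) and presses on the block with 1 to 3 N.
- wax_tin: Bystander: squat silver beeswax tin, 66 mm across, 31 mm high; origin under its centre.
- stone: Bystander: smooth grey river stone, 56 mm across, 27 mm high; origin under its centre.
- ebony_blank: Bystander: curved black ebony handle blank, about 155 mm long, 24 mm thick; origin under its middle.
- gouge: Bystander: carving gouge lying flat, 210 mm long; origin under its middle.

How it is judged:
On the way, in this order (a step that is already met when the one before it is completed fails the run):
1. the block is home against the stop (within 4 mm) while the lever is still open (x of pit_block in the frame of jig above 0.051 m and value of joint clamp_lever below 0.3 rad), for 0.2 s.
2. the lever is past its dead point and locked (value of joint clamp_lever above 1 rad), for 0.2 s.
At the end, for the whole second after the job is handed in: The block lies flat in the jig within 4 mm of the end stop, the lever stands locked (above 1.0 rad) and at rest, the pad presses on the block with more than 0.4 N, and no bystander has moved more than 20 mm (x of pit_block in the frame of jig above 0.051 m and value of joint clamp_lever above 1 rad and contact force between clamp_pad and pit_block above 0.4 N and z of pit_block in the frame of jig below 0.022 m and angle between pit_block's own z axis and vertical below 0.06 rad and linear speed of pit_block below 0.02 m/s and velocity of joint clamp_lever below 0.1 rad/s and not (distance of wax_tin from where it was at the start of the episode above 0.02 m) and not (distance of stone from where it was at the start of the episode above 0.02 m) and not (distance of ebony_blank from where it was at the start of the episode above 0.02 m) and not (distance of gouge from where it was at the start of the episode above 0.02 m)); the robot touches nothing.
It fails at once if the block is lifted more than 8 mm off the jig or tipped (z of pit_block in the frame of jig above 0.026 m or angle between pit_block's own z axis and vertical above 0.2 rad).
It fails at once if a bystander is moved more than 20 mm (distance of any of wax_tin, stone, ebony_blank, gouge from where it was at the start of the episode above 0.02 m).
It also fails if it takes over 45 s, if anything falls off the work surface, if the arm or the gripper's body presses on something with over 40 N, if the wrist force passes 120 N, or if a joint passes its speed limit or range.

### The arm

A 6-joint arm with a two-finger parallel gripper is mounted at the origin on the work surface. World frame = base frame: x ahead of the robot, y to its left, z up, the work surface at z = 0. Lengths are in m, angles in rad, forces in N, time in s.
With the tool pointing down it reaches from about 0.15 to 0.775 m from the base axis. Payload 6.1 kg.
Tool frame: the origin (TCP) lies midway between the tips of the shut fingers; the grasp point (between the pads) lies 19 mm behind it; x points along the fingers, y is the direction in which the jaws open and shut, and the axes are right-handed (so a half turn about x gives the same grasp; the last joint's range is limited). The gripper opens to 85 mm and grips with 20 to 120 N. Pads are 22 mm wide; open, the fingers measure 114 mm over their backs; the gripper's body (76 mm by 85 mm) begins 54 mm behind the grasp point. The pads swing forward as they close: fully open they stand 13 mm farther back than shut.
Start: joints at [-1.344, 0.126, -0.04, 1.405, 0, 1.571], TCP at [0.118, -0.512, 0.231] pointing down, gripper open.
Joint ranges: [-2.72, 2.72], [-0.95, 1.95], [-1.27, 1.35], [-1.78, 2.02], [-1.46, 1.47], [-3.14, 3.14]. Speed limits (rad/s): [2.39, 2.39, 3.01, 3.14, 3.14, 3.14].

### API

Orientations are given as a unit quaternion [x, y, z, w].
In Python, from plant import manip gives the robot as it stands. Calls block until the motion is done:
- manip.goto(position, orientation): joint-space move of the TCP to a pose.
- manip.line_to(position, rot=None, v=0.15): straight line of the TCP; rot=None keeps the orientation; v is the mean speed in m/s.
- manip.set_joints(angles): joint-space move.
- manip.command_gripper(opening): finger opening in m; the grip force is fixed at half the most; returns when the fingers have stopped.
- manip.hold(seconds).
- manip.inverse_kinematics(position, orientation): joint angles nearest the present ones, or None.
- manip.state(): the state.
- manip.snapshot(name): name is "scene" or "side" or "wrist"; returns the picture (420x560x3 uint8, red, green, blue); there is no depth.
- manip.calibration(name): a dict with "fx", "fy", "cx", "cy" (pixels), "extrinsics" (4x4, takes a point from camera to world coordinates); the wrist camera has in their place "tool_from_camera" (4x4, takes a point from camera to tool coordinates, whose origin is the TCP and whose axes are the tool frame's). Camera axes: x right, y up, looking along -z (the intrinsics and any distortion apply to the point x, -y, -z); pixel columns grow to the right and rows downward; lengths in m; the calibration is good to about 2 mm. The wrist camera is an equidistant fisheye: a pixel r from the principal point sees the ray r / f radians off the axis. A picture is of the moment at which its call begins: read the wrist's pose just before it. calibration takes no time and is no camera call.
A pose or a line that the arm cannot do raises manip.IKError and nothing moves.
- manip.sign_off(): hands the job in, once; it reports no verdict.
Trained networks look in the newest picture that a camera, given by its name, has taken for a name from the list of things; names that differ only in an ending like _2 or _b are one class to them, and where a whole thing is asked for, a point or a joint stands for the part that bears it (a point fixed in the world has none). Each returns a list of dicts, best first, with "score" (0 to 1); they miss things now and then, are a little off and sometimes report something else, mostly with a low value. They report only what shows in the picture. A call takes as long as a camera call.
- manip.boxes_of(name, camera): "rect" ([left, top, right, bottom] as shares, 0 to 1, of the picture: columns of its width, rows of its height, round what is visible of it).
The state is a dict: "clock": time; "joints": joint angles; "joint_vel": joint speeds; "tau": joint torques, N m; "ee_pos": TCP position; "tool_rot": TCP orientation; "wrist_force": force on the tool from outside, world axes, zero at the start; "ft_torque": the same for the moment, N m; "gripper_width": finger opening in m.
Only numpy, scipy, OpenCV 4.12 (cv2) and the standard library are available. Lean on these libraries where they do the work, as an engineer would, in place of code of your own. Each camera call takes 0.05 s, during which the arm holds its last target. There are 200 camera calls.

## Working session

There is one attempt and no reset: what is moved stays moved. The work goes in short steps, each a Python script; the robot and the scene stay as the last script left them, time stands still between calls to the robot, and variables do not carry over. Pictures are saved under pics/ and viewed, about 8 in all and at most 12, crops included, and the job is handed in when it is done.

```bash
mkdir -p pics
python3 - <<'E'
from plant import manip
import cv2,numpy as np
for n in ("scene","side"):
    im=manip.snapshot(n); cv2.imwrite(f"pics/{n}0.png",im[:,:,::-1])
    c=manip.calibration(n); print(n,{k:np.round(v,4).tolist() for k,v in c.items()})
    for t in ("jig","pit_block","clamp_lever","clamp_pad"):
        print(t,[(np.round(np.array(d["rect"])*[560,420,560,420],1).tolist(),round(d["score"],2)) for d in manip.boxes_of(t,n)[:2]])
s=manip.state();print(s["tool_rot"],s["ee_pos"],s["clock"])
E
```

```text
scene {'fx': 438.6105, 'fy': 438.6105, 'cx': 283.3494, 'cy': 205.1543, 'extrinsics': [[0.317, -0.7609, 0.5662, 1.035], [0.9484, 0.2485, -0.1971, -0.1596], [0.0093, 0.5995, 0.8003, 0.8346], [0.0, 0.0, 0.0, 1.0]]}
jig [([295.2, 206.5, 336.4, 246.4], 0.4)]
pit_block [([230.5, 221.8, 277.4, 270.2], 0.69)]
clamp_lever [([293.3, 208.8, 336.1, 247.6], 0.94), ([200.7, 184.3, 332.7, 309.2], 0.19)]
clamp_pad [([274.2, 247.0, 277.7, 253.2], 0.39)]
side {'fx': 473.3897, 'fy': 473.3897, 'cx': 278.4353, 'cy': 204.9347, 'extrinsics': [[-0.8543, 0.3268, -0.4042, 0.0149], [-0.5197, -0.5202, 0.6777, 0.8496], [0.0112, 0.789, 0.6142, 0.8805], [0.0, 0.0, 0.0, 1.0]]}
jig [([226.8, 190.3, 335.3, 260.9], 0.71)]
pit_block [([263.0, 201.7, 296.1, 225.8], 0.87), ([224.6, 186.8, 333.8, 261.0], 0.68)]
clamp_lever []
clamp_pad []
[ 0.70256719  0.08002042 -0.70256645  0.07997792] [ 0.11803829 -0.51152671  0.23127384] 0.5
```

Run:
```python
import cv2
a=cv2.imread("pics/scene0.png");b=cv2.imread("pics/side0.png")
cv2.imwrite("pics/sc_crop.png",cv2.resize(a[160:340,170:370],None,fx=3.3,fy=3.3,interpolation=cv2.INTER_CUBIC)[:600])
cv2.imwrite("pics/si_crop.png",cv2.resize(b[140:290,190:370],None,fx=4,fy=4,interpolation=cv2.INTER_CUBIC))
```

```text
(no output)
```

View pics/scene0.png

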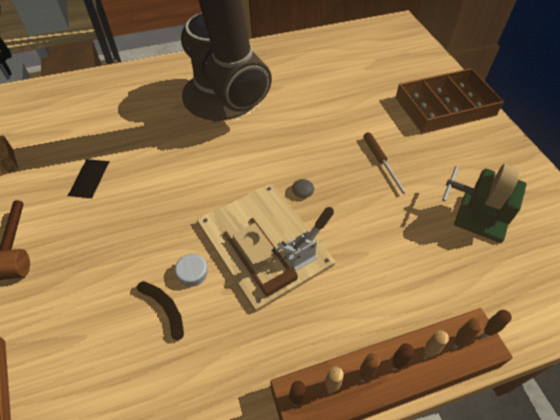

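View pics/sc_crop.png

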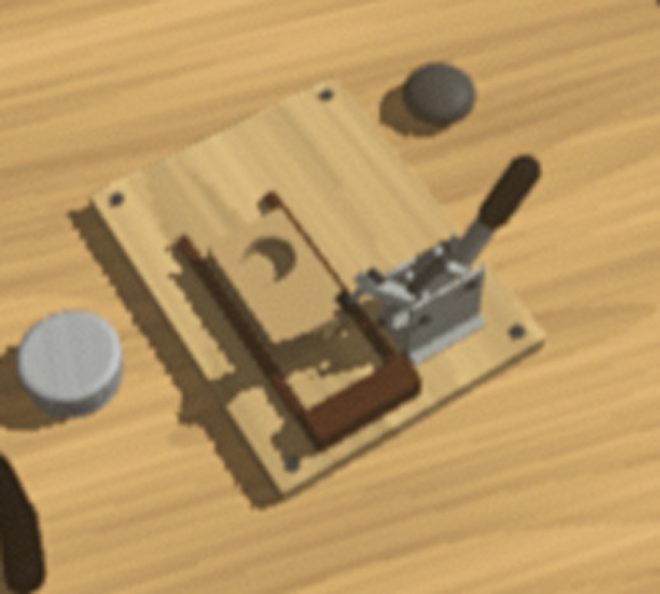

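View pics/si_crop.png

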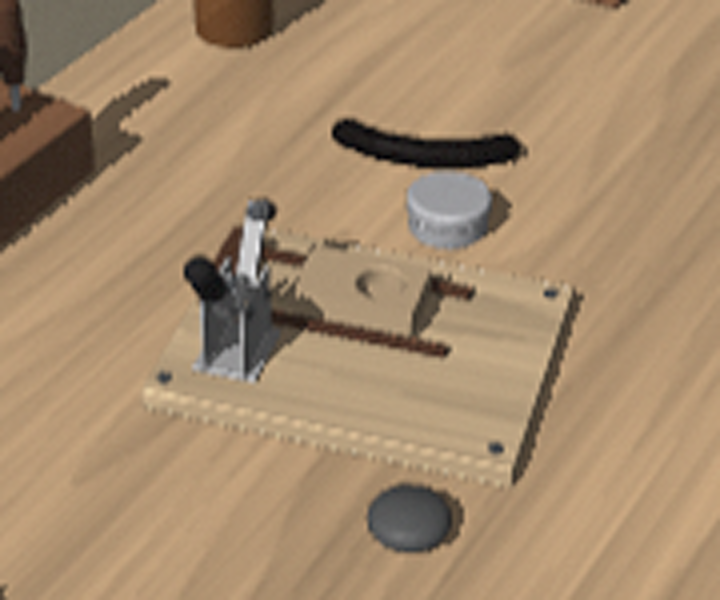

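The scene view shows the jig with its corners at crop (92,200), (335,82), (545,337) and (283,490). The side view shows three of those corners. The lever is open, leaning right, and the stone and tin are off the two long sides of the board. I'll fit the jig pose from these points.

```bash
cat > h.py <<'E'
import numpy as np
from plant import manip
from scipy.optimize import least_squares
from scipy.spatial.transform import Rotation as R
def proj(cam,P):
    c=manip.calibration(cam);E=np.array(c["extrinsics"]);p=(np.atleast_2d(P)-E[:3,3])@E[:3,:3]
    return np.c_[c["cx"]+c["fx"]*p[:,0]/-p[:,2], c["cy"]-c["fy"]*p[:,1]/-p[:,2]]
def J2W(j,q):  # jig mm -> world
    q=np.atleast_2d(q)/1000.; c,s=np.cos(j[2]),np.sin(j[2])
    return np.c_[j[0]+c*q[:,0]-s*q[:,1], j[1]+s*q[:,0]+c*q[:,1], q[:,2]]
E
python3 - <<'E'
from h import *
J={'scene':([[-130,-85,18],[-130,115,18],[130,115,18],[130,-85,18]],np.array([[92,200],[335,82],[545,337],[283,490]])/3.3+[170,160]),
'side':([[130,115,18],[-130,115,18],[-130,-85,18]],np.array([[148,392],[515,475],[575,290]])/4+[190,140])}
f=lambda j:np.concatenate([(proj(c,J2W(j,a))-b).ravel() for c,(a,b) in J.items()])
r=least_squares(f,[.4,0,0],loss='soft_l1');j=r.x;print(j,np.round(f(j),1));np.save("jig.npy",j)
for n,p in dict(lev=[80,126,144],stopL=[100,-45,40],railnearL=[-60,-45,26],railnearR=[-60,15,26],pad=[80,0,115],).items():
    w=J2W(j,p);print(n,w,((proj('scene',w)-[170,160])*3.3).round(),((proj('side',w)-[190,140])*4).round())
# block near/far x fit: top corners side crop
B=np.array([[430,268],[412,335],[312,250],[300,315]])/4+[190,140]
g=lambda b:(proj('side',J2W(j,[[b[0]-45,b[1]-28,44],[b[0]-45,b[1]+28,44],[b[0]+45,b[1]-28,44],[b[0]+45,b[1]+28,44]]))-B).ravel()
r=least_squares(g,[10,-15]);print(r.x,r.fun.round(1))
print(R.from_quat(manip.state()["tool_rot"]).as_matrix().round(3))
E
```

```text
[ 0.5351596  -0.0428044   0.25259421] [-1.4 -2.6 -0.4 -3.2  0.8 -1.3 -0.7  0.2 -3.1 -0.2 -1.5 -0.7 -0.9 -0.4]
lev [[0.58113149 0.09919062 0.144     ]] [[534. 156.]] [[191. 269.]]
stopL [[ 0.64323259 -0.06138476  0.04      ]] [[311. 403.]] [[254. 238.]]
railnearL [[ 0.48830981 -0.10137143  0.026     ]] [[186. 230.]] [[465. 294.]]
railnearR [[ 0.47331481 -0.04327539  0.026     ]] [[264. 191.]] [[444. 346.]]
pad [[ 0.61262099 -0.02281106  0.115     ]] [[355. 280.]] [[258. 194.]]
[ 4.63335879 -4.27233901] [ 1.3  3.   0.6 -1.7  0.6  1.6 -2.5 -2.9]
[[-0.     0.225 -0.974]
 [ 0.    -0.974 -0.225]
 [-1.    -0.    -0.   ]]
```

```bash
cat >> h.py <<'E'
def quat(yaw):  # tool x down, tool z toward jig -x
    z=np.array([-np.cos(yaw),-np.sin(yaw),0]);x=np.array([0,0,-1.]);return R.from_matrix(np.c_[x,np.cross(z,x),z]).as_quat()
def wproj(P,s):
    c=manip.calibration("wrist");T=np.eye(4);T[:3,:3]=R.from_quat(s["tool_rot"]).as_matrix();T[:3,3]=s["ee_pos"]
    E=T@np.array(c["tool_from_camera"]);p=(np.atleast_2d(P)-E[:3,3])@E[:3,:3]
    v=np.c_[p[:,0],-p[:,1]];n=np.linalg.norm(v,axis=1);th=np.arctan2(n,-p[:,2])
    return np.array([c["cx"],c["cy"]])+np.c_[c["fx"]*v[:,0],c["fy"]*v[:,1]]*(th/n)[:,None]
E
python3 - <<'E'
from h import *
import cv2,pickle
j=np.load("jig.npy")
manip.command_gripper(0)
manip.goto(J2W(j,[-45,-15,230])[0],quat(j[2]))
s=manip.state();im=manip.snapshot("wrist");pickle.dump(s,open("s1.pkl","wb"))
print(s["clock"],s["ee_pos"],np.round(manip.calibration("wrist")["tool_from_camera"],3))
cv2.imwrite("pics/w_raw.png",im[:,:,::-1])
cv2.imwrite("pics/w1.png",cv2.resize(im[:,:,::-1],(800,600),interpolation=cv2.INTER_CUBIC))
P=[[-130,-85,18],[-130,115,18],[130,115,18],[130,-85,18],[-60,-45,26],[-60,15,26],[100,-45,40],[100,15,40],[80,126,144]]
for q,u in zip(P,wproj(J2W(j,P),s)*800/560):print(q,u.round())
for t in ("pit_block","clamp_lever"):
  print(t,[(np.round(np.array(d["rect"])*[800,600,800,600]),d["score"]) for d in manip.boxes_of(t,"wrist")[:2]])
E
```

```text
3.3583 [ 0.49522881 -0.06929239  0.22999763] [[ 0.001  0.32  -0.948 -0.143]
 [ 1.    -0.001  0.001  0.   ]
 [-0.    -0.948 -0.32  -0.082]
 [ 0.     0.     0.     1.   ]]
[-130, -85, 18] [473. 351.]
[-130, 115, 18] [242. 350.]
[130, 115, 18] [223.  39.]
[130, -85, 18] [483.  31.]
[-60, -45, 26] [429. 274.]
[-60, 15, 26] [352. 274.]
[100, -45, 40] [433.  61.]
[100, 15, 40] [347.  61.]
[80, 126, 144] [127.  86.]
pit_block [(array([354., 117., 434., 244.]), 0.95)]
clamp_lever [(array([129.,  69., 308., 106.]), 0.77)]
```

View pics/w1.png

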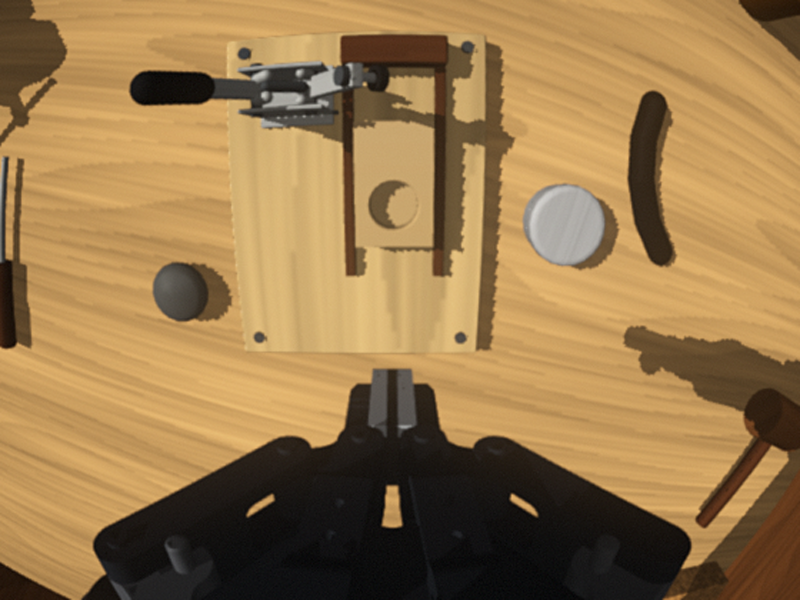

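The wrist view agrees with the fit to about 4 px. The block's near top edge is at row 247, columns 355–434, and the lever grip is at (132–212, 88). The wrist camera sits 82 mm ahead on the stop side, so I'll flip the tool half a turn to keep it away from the clamp arm. Then I'll refit and push.

Run:
```python
from h import *
import cv2,pickle
j0=np.load("jig.npy");s=pickle.load(open("s1.pkl","rb"))
P=[[-130,-85,18],[-130,115,18],[130,115,18],[130,-85,18],[-60,-45,26],[-60,15,26]]
U=np.array([[477,351],[246,351],[228,41],[485,36],[433,275],[355,275]])*.7
f=lambda j:(wproj(J2W(j,P),s)-U).ravel()
r=least_squares(f,j0);j=r.x;print(j,r.fun.round(1));np.save("jig2.npy",j)
B=np.array([[434,247],[355,247]])*.7
g=lambda b:(wproj(J2W(j,[[b[0]-45,b[1]-28,44],[b[0]-45,b[1]+28,44]]),s)-B).ravel()
b=least_squares(g,[10,-15]);print("block",b.x,b.fun.round(1))
q=R.from_quat(quat(j[2]))*R.from_euler('x',np.pi);q=q.as_quat()
manip.goto(J2W(j,[-85,-15,200])[0],q);print(manip.state()["joints"])
manip.line_to(J2W(j,[-85,-15,32])[0],v=.15)
print(manip.state()["wrist_force"],manip.state()["clock"])
x0=b.x[0]-45-11-4
manip.line_to(J2W(j,[x0,-15,32])[0],v=.06)
c,sn=np.cos(j[2]),np.sin(j[2])
for x in np.arange(x0+8,8,8).tolist():
    x=min(x,-2); manip.line_to(J2W(j,[x,-15,32])[0],v=.05)
    st=manip.state();F=np.array(st["wrist_force"]);fx=c*F[0]+sn*F[1];print(round(x,1),F.round(1),round(fx,1),st["clock"])
    if fx<-12: break
    if x==-2:break
im=manip.snapshot("scene");cv2.imwrite("pics/sc2.png",cv2.resize(im[160:340,170:370,::-1],None,fx=3.3,fy=3.3,interpolation=cv2.INTER_CUBIC))
```

```text
[ 0.53463159 -0.04595442  0.25352475] [-0.3  1.1 -0.6  0.4 -1.  -0.2  1.2 -2.1  0.   0.4  0.6  0.5]
block [ 11.66976421 -14.96299284] [-0.6 -0.   0.6  0. ]
[-1.77485868e-01  1.13884227e-02 -2.31355491e-01  1.32801670e+00
 -1.53496989e-05 -4.30708918e-01]
[-0.15300161 -0.40958656  0.18095502] 7.4583
-40.3 [ 0.3  1.2 -0.1] 0.5 8.525
-32.3 [ 1.  -0.2  0.6] 0.9 8.8333
-24.3 [ 0.6 -0.4 -0.1] 0.5 9.1417
-16.3 [0.5 0.1 0.2] 0.5 9.45
-8.3 [0.1 0.1 0.2] 0.1 9.7583
-2 [ 0.3  0.9 -0.3] 0.5 10.0333
```

Run:
```python
from h import *
import cv2
j=np.load("jig2.npy");c,sn=np.cos(j[2]),np.sin(j[2])
for x in np.arange(-1,9,1.):
    manip.line_to(J2W(j,[x,-15,32])[0],v=.03)
    st=manip.state();F=np.array(st["wrist_force"]);fx=c*F[0]+sn*F[1];print(x,round(fx,1),st["clock"])
    if fx<-6: break
im=manip.snapshot("side");cv2.imwrite("pics/si3.png",cv2.resize(im[140:290,190:370,::-1],None,fx=4,fy=4,interpolation=cv2.INTER_CUBIC))
```

```text
-1.0 0.1 10.3333
0.0 -2.3 10.5833
1.0 -5.8 10.8333
2.0 -8.5 11.0833
```

View pics/si3.png

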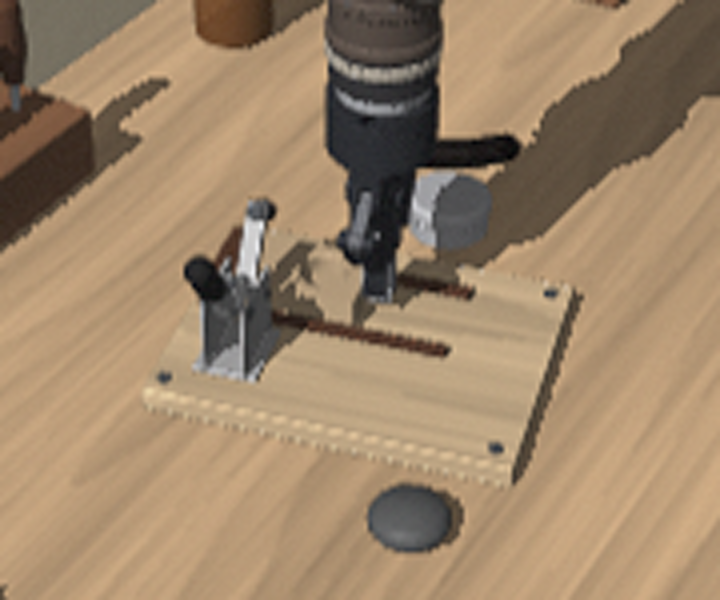

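The block stopped with contact force building from TCP x≈-0.5 mm, which is where it should be when home (near end at 10, finger half-width 11). The lever is still open. Next I'll back off, move beside the lever and take one look.

Run:
```python
from h import *
import cv2
j=np.load("jig2.npy")
manip.line_to(J2W(j,[-25,-15,33])[0],v=.1)
manip.line_to(J2W(j,[-40,-15,230])[0],v=.25)
q=manip.state()["tool_rot"]
manip.goto(J2W(j,[40,178,230])[0],q)
im=manip.snapshot("scene");cv2.imwrite("pics/sc3.png",cv2.resize(im[160:340,170:370,::-1],None,fx=3.3,fy=3.3,interpolation=cv2.INTER_CUBIC))
manip.line_to(J2W(j,[80,178,132])[0],v=.2)
s=manip.state();im=manip.snapshot("wrist");print(s["clock"],s["ee_pos"],s["wrist_force"])
print((wproj(J2W(j,[[80,126,144],[10,-43,44],[10,13,44],[100,-43,44],[100,13,44]]),s)*800/560).round())
cv2.imwrite("pics/w2.png",cv2.resize(im[:,:,::-1],(800,600),interpolation=cv2.INTER_CUBIC))
```

```text
14.075 [0.56755793 0.14571887 0.13286005] [ 0.35610038 -0.14684672  0.03811632]
[[243. 406.]
 [ 35. 200.]
 [102. 191.]
 [ 58. 336.]
 [124. 338.]]
```

View pics/w2.png

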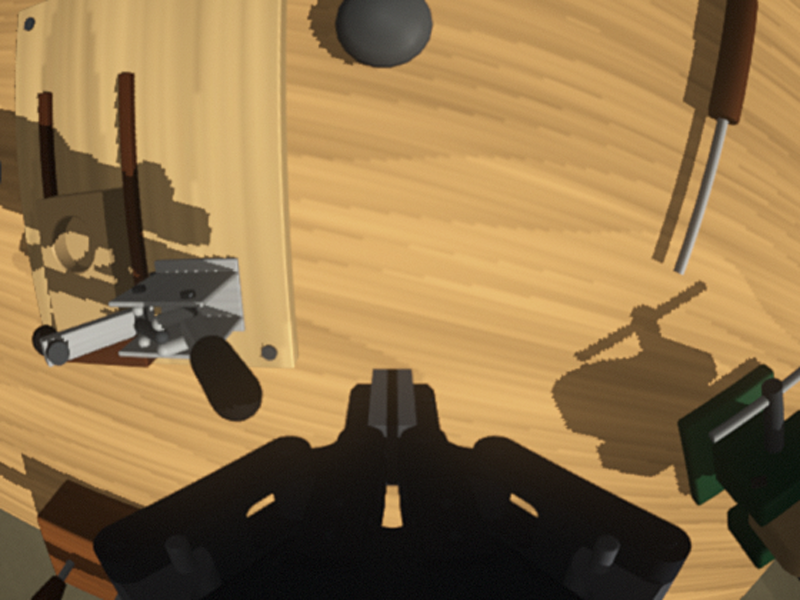

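View pics/sc3.png

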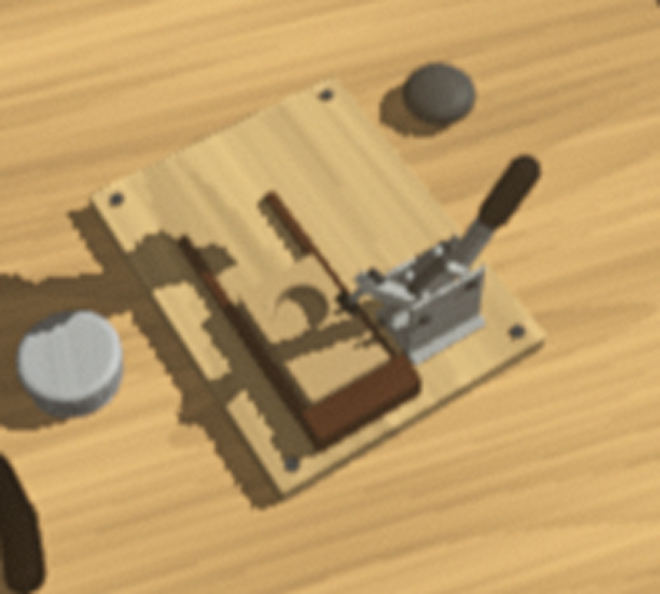

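Both views show the block home against the stop. The lever end appears at (237,410), against a predicted (243,406). Next is pushing the lever over.

Run:
```python
from h import *
import cv2
j=np.load("jig2.npy");c,sn=np.cos(j[2]),np.sin(j[2])
manip.line_to(J2W(j,[80,165,136])[0],v=.1)
for y in [150,140,130,120,110,100,95,90,85,80,76,73,70]:
    manip.line_to(J2W(j,[80,y,136])[0],v=.06)
    st=manip.state();F=np.array(st["wrist_force"]);print(y,"Fx %.1f Fy %.1f Fz %.1f"%(c*F[0]+sn*F[1],-sn*F[0]+c*F[1],F[2]),round(st["clock"],2))
    if np.linalg.norm(F)>25: break
manip.hold(.2)
manip.line_to(J2W(j,[80,130,150])[0],v=.15)
manip.line_to(J2W(j,[60,180,230])[0],v=.25)
manip.hold(.3)
print(manip.state()["clock"],manip.state()["wrist_force"])
a=manip.snapshot("scene")[160:340,170:370,::-1];b=manip.snapshot("side")[140:290,190:370,::-1]
cv2.imwrite("pics/end.png",np.hstack([cv2.resize(a,(400,360)),cv2.resize(b,(400,360))]))
```

```text
150 Fx -0.7 Fy 0.7 Fz -0.7 14.81
140 Fx -0.1 Fy -0.0 Fz 0.2 15.12
130 Fx -4.8 Fy 12.3 Fz 15.7 15.44
120 Fx -11.6 Fy 19.0 Fz 34.8 15.76
17.0583 [ 0.37769336 -0.03831453 -0.04812925]
```

View pics/end.png

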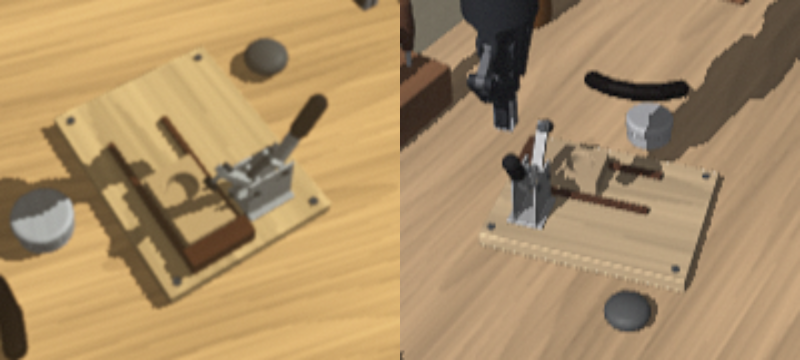

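The tip rode on the lever's rounded end (Fz up, Fx negative), and the lever is still open with nothing else disturbed. I'll go lower, shift 3 mm in +x and try again.

Run:
```python
from h import *
import cv2
j=np.load("jig2.npy");c,sn=np.cos(j[2]),np.sin(j[2])
manip.line_to(J2W(j,[83,170,122])[0],v=.2)
def push(ys):
  for y in ys:
    manip.line_to(J2W(j,[83,y,122])[0],v=.06)
    st=manip.state();F=np.array(st["wrist_force"]);print(y,"Fx %.1f Fy %.1f Fz %.1f"%(c*F[0]+sn*F[1],-sn*F[0]+c*F[1],F[2]),round(st["clock"],2))
    if abs(F[2])>20 or np.linalg.norm(F)>30: return False
  return True
ok=push([150,144,138,132,126,120,110,100,95,90,85,80,76,73,70,67])
a=manip.snapshot("scene")[160:340,170:370,::-1];b=manip.snapshot("side")[140:290,190:370,::-1]
cv2.imwrite("pics/end2.png",np.hstack([cv2.resize(a,(400,360)),cv2.resize(b,(400,360))]))
```

```text
150 Fx -0.2 Fy 0.2 Fz 0.1 18.35
144 Fx -0.8 Fy 2.8 Fz 1.5 18.6
138 Fx 0.9 Fy 2.7 Fz -1.6 18.85
132 Fx 0.7 Fy 3.2 Fz 0.6 19.1
126 Fx 1.8 Fy 3.2 Fz 0.6 19.35
120 Fx 1.9 Fy 2.3 Fz 1.9 19.6
110 Fx 0.7 Fy 1.9 Fz 2.0 19.92
100 Fx 0.0 Fy 0.7 Fz -0.2 20.23
95 Fx 0.3 Fy 1.5 Fz 0.6 20.48
90 Fx -0.7 Fy 0.9 Fz 1.1 20.73
85 Fx 0.7 Fy 1.0 Fz 0.8 20.98
80 Fx 0.2 Fy 0.2 Fz 0.0 21.23
76 Fx 0.1 Fy -0.0 Fz -0.5 21.48
73 Fx 0.1 Fy 0.5 Fz -0.2 21.73
70 Fx -0.5 Fy 1.0 Fz 0.8 21.98
67 Fx -0.2 Fy 8.9 Fz 1.1 22.23
```

View pics/end2.png

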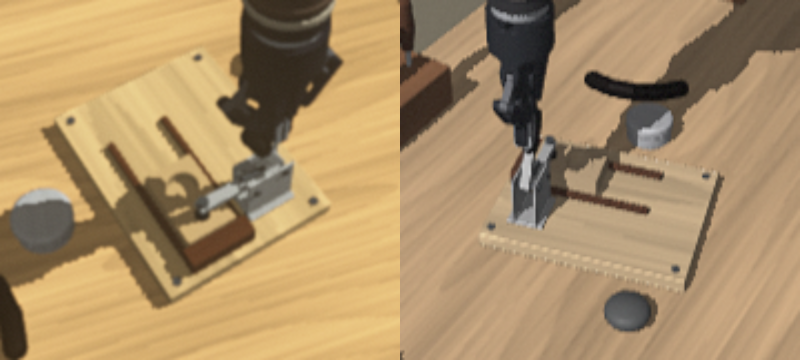

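The pad is down on the block, and the force rises against the lock stop at y=67. Now I'll take the hand clear and verify.

Run:
```python
from h import *
import cv2
j=np.load("jig2.npy")
manip.line_to(J2W(j,[83,140,124])[0],v=.15)
manip.line_to(J2W(j,[20,200,260])[0],v=.25)
manip.hold(.3)
print(manip.state()["clock"],manip.state()["wrist_force"])
w=lambda p,:((proj('scene',J2W(j,p))-[170,160])*2).round()
print("locked end",w([80,36,151]),"open end",w([80,126,144]),"pad",w([80,-15,44]))
a=manip.snapshot("scene")[160:340,170:370,::-1];b=manip.snapshot("side")[140:290,190:370,::-1]
cv2.imwrite("pics/end3.png",np.hstack([cv2.resize(a,(400,360)),cv2.resize(b,(400,360))]))
```

```text
24.0583 [-0.04275022  0.02017274 -0.28636856]
locked end [[244. 132.]] open end [[320.  95.]] pad [[200. 213.]]
```

View pics/end3.png

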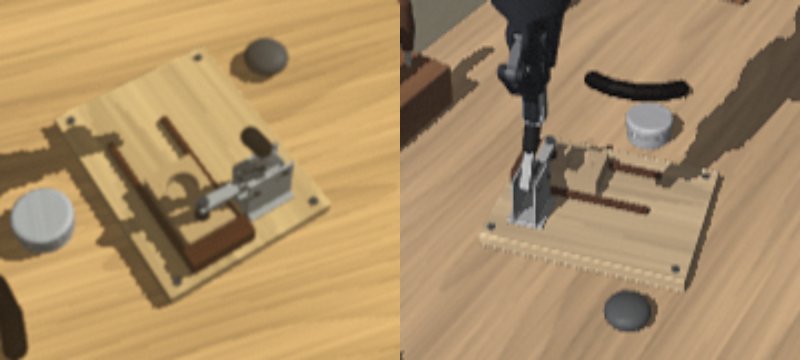

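The lever end is at (248,133), against a predicted (244,132) when locked. The pad is on the block, the block is at the stop, the hand is clear and the bystanders haven't moved.

```bash
python3 -c "
from plant import manip
manip.sign_off()"
```

```text
the job is handed in; nothing more can be done
```

The block is home against the end stop, the clamp is locked on it, and I've handed the job in. sign_off gives no verdict.

- **Block:** I pushed it with shut fingertips until the force rose to about 8.5 N, at the position that matches fully home. It stayed flat in the pictures.
- **Lever:** The first push failed. The fingertip rode up on the lever's rounded end with about 35 N upward force, so I stopped and backed off, and the lever was still open. A second push 14 mm lower took it past the dead point to the lock stop.
- **Last checks:** After the hand was clear, the lever end showed at pixel (248,133), against a predicted (244,132) for locked. The pad was on the block, the block was at the stop, and the wrist force was near zero. The clock read about 24 s.
- **Bystanders:** The tin, stone and ebony blank look unmoved. The gouge was outside the final crops, but the arm never went near it.
- **Not measured:** I could not read the pad force or the exact lever angle directly. I judged both from the pictures.

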